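# Draw the knobbed tube out of the workshop tube rack

### The arm

A 6-joint arm with a two-finger parallel gripper is mounted at the origin on the work surface. World frame = base frame: x ahead of the robot, y to its left, z up, the work surface at z = 0. Lengths are in mm, angles in rad, forces in N, time in s.
With the tool pointing down it reaches from about 250 to 775 mm from the base axis. Payload 8.9 kg.
Tool frame: the origin (TCP) lies midway between the tips of the shut fingers; the grasp point (between the pads) lies 19 mm behind it; z points along the fingers, y is the line along which they close (so a half turn about z gives the same grasp; the last joint's range is limited). The gripper opens to 85 mm and grips with 20 to 120 N. Pads are 22 mm wide; open, the fingers measure 114 mm over their backs; the gripper's body (76 mm by 85 mm) begins 54 mm behind the grasp point. The pads swing forward as they close: fully open they stand 13 mm farther back than shut.
Start: joints at [-1.294, 0.291, -0.153, 1.127, 0, 1.431], TCP at [212.06, -480.265, 202.905] pointing down, gripper open.
Joint ranges: [-2.52, 2.52], [-0.91, 1.74], [-1.3, 1.37], [-1.96, 2.02], [-1.52, 1.47], [-3.14, 3.14]. Speed limits (rad/s): [2.22, 2.22, 2.79, 3.14, 3.14, 3.14].

### API

Orientations are given as [roll, pitch, yaw] about the fixed x, y, z axes, in that order (R = Rz(yaw) Ry(pitch) Rx(roll)).
In Python, from station import robot gives the robot as it stands. The module is installed in compiled form; this text tells all that it offers.
- The arm moves only by the tool carry_out, never from a script. Its argument "rows" is a list of rows, each a list of 3 entries, a list of its own where there are three numbers: the turn, a rotation vector about the tool's x, y, z normalised to -1 to 1, where 1 is 2 rad, then the shift along the tool's x, y, z normalised to -1 to 1, where 1 is 30 mm, then the opening, from -1 (shut) to 1 (fully open). A call has 1 to 20 rows; each row shifts and turns the commanded pose from where the row before left it, along the tool's axes as they then stand; what a row does not reach is not made up. A row lasts 1/8 s, in which the tool goes at most 62.5 mm and 10.7 degrees, less where a joint would pass 70% of its speed; a pose out of reach is approached as far as the arm can. A call with a number of a shift or a turn outside -1 to 1 is refused whole. A call with a gripper value outside its range is refused whole. The fingers move at their own pace and stop on an object; the grip force is fixed at half the most. Time passes only in rows, so rows that do not move let the fingers close. It gives the time, the measured TCP pose, the force, the opening and the grip force at its end, in the units of the state.
- robot.sense(): the state, without advancing time (a new reading comes with each control period).
- robot.get_image(name): name is "scene" or "side" or "wrist"; returns a dict with "pixels" (480x640x3 uint8, red, green, blue), "range_z" (480x640 float32, mm along the optical axis (not along the pixel's ray), 0 where there is no reading), "intrinsics" (3x3 intrinsics, pixels), "k1" (the pictures are not rectified: a ray, as slopes to the right and down, at radius r is drawn at 1 + k1 r^2 times it, then the intrinsics apply), "cam_to_world" (4x4, takes a point from camera to world coordinates). Camera axes: x right, y down, z forward; pixel columns grow to the right and rows downward; lengths in mm; the calibration is good to about 2 mm. A picture is of the moment at which its call begins.
- robot.job_done(): hands the job in; it is judged then, once.
Trained networks look in the newest picture that a camera, given by its name, has taken for a name from the list of things; names that differ only in an ending like _2 or _b are one class to them, and where a whole thing is asked for, a point or a joint stands for the part that bears it (a point fixed in the world has none). Each returns a list of dicts, best first, with "p" (0 to 1); they miss things now and then, are a little off and sometimes report something else, mostly with a low value. They report only what shows in the picture. A call takes as long as a camera call. They do not tell look-alikes from the thing itself.
- robot.spot_in(query, camera): "at" ([row, column] in pixels, amid what is visible of it).
- robot.mark_of(query, camera): "at" ([row, column] in pixels: a listed point, or the origin of a listed thing).
The state is a dict: "clock": time; "joints": joint angles; "dq": joint speeds; "joint_torque": joint torques, N m; "tool_pos": TCP position; "tcp_rot": TCP orientation; "force": force on the tool from outside, world axes, zero at the start; "wrist_torque": the same for the moment, N m; "gripper_width": opening from 0.0 (shut) to 1.0 (fully open); "grasp_force": force on a finger pad.
Only numpy, scipy, OpenCV 4.12 (cv2) and the standard library are available. Lean on these libraries where they do the work, as an engineer would, in place of code of your own. Each camera call takes 0.05 s, during which the arm holds its last target. There are 200 camera calls.

### The job

A tin has been left standing on the rack's shelf, in the way of the one tube that has a knob on a neck. First take the tin away and stand it upright on the bench, then draw the knobbed tube right out of its hole so that it lies in its groove on the shelf. Keep the tin upright, and leave the other two tubes, the brass cap and the roll of tape as they are.

Things in the scene. Friction and masses are not known exactly. Their poses are not given: they have to be found in the camera images.
- rack: Fixed wooden tube rack. Origin on the bench (z 0), mid-width, under the face with the holes; x points into the block, y along the face, z up. In its frame (mm): block x 0 to 100, y -150 to 150, top z 82, with three level round through holes along x, 38 diameter, at y -95, 0, 95, centre z 50. The shelf in front spans x -175 to 0, y -150 to 150, top z 36.
- shelf_stop (a point): Top middle of the stop bar on the shelf's front edge: rack frame x -170, y 0, z 52 mm; the bar spans x -175 to -165, all along y. From it to each hole runs a flat groove along x, 42 mm wide, floor at z 30 (shelf top 36). A tube lying wholly on the shelf has 31 mm of play between hole face and bar.
- free_spot (a point): Middle of the bench patch kept free at the +y end of the shelf: rack frame x -90, y 225, z 0 mm; free for 70 mm all round. Loose things lie about the -y end instead.
- knob_tube: The tube to draw out, lying level in any of the holes, 0.15 kg. Origin on its axis at mid-neck, 48 mm above the bench (47 on the groove floor); x along the axis into the hole. In mm: black knob 34 diameter x -34 to -20, black neck 16 diameter x -20 to 20, aluminium tube 34 diameter x 20 to 100. It starts with the tube 0 to 8 mm out of the hole: neck and knob are free over the groove.
- tube_tail (a point): The middle of the knobbed tube's flat tail end, 100 mm from the tube's origin along its x. It starts about 75 mm inside the block.
- tin: Closed plain steel tin, upright cylinder 58 diameter, 72 high, 0.25 kg. Origin at the centre of its underside, z up. It stands astride the groove of the knobbed tube, on the shelf's top (z 36 mm), between knob and stop bar.
- plain_tube_a: A neighbour in another hole: aluminium tube 34 diameter with a flat black cap of the same diameter and no knob, 96 mm long, sticking out about 20 mm. Origin on its axis, 4 mm in front of the cap's face, 100 mm from its tail; x into the hole.
- plain_tube_b: The other neighbour, the same as plain_tube_a, in the remaining hole.
- pipe_cap: Small brass pipe cap, 28 diameter and 29 high, standing in the groove in front of plain_tube_a. Origin at the centre of its underside.
- tape_roll: Roll of masking tape lying flat on the bench at the -y end of the shelf, 96 outer diameter, 24 high. Origin at the centre of its underside.
There are look-alikes about, which are no part of the job. Leave any green, pink or red look-alike of the tin alone.

How it is judged (in metres and radians):
On the way, in this order (a step that is already met when the one before it is completed fails the run):
1. the tin stands upright on the bench, with the knobbed tube still in its hole (height (world z) of tin below 0.008 m and angle between tin's own z axis and vertical below 0.12 rad and x of tube_tail in the frame of rack above 0.01 m), for 0.2 s.
2. the tail of the knobbed tube is out of the hole (x of tube_tail in the frame of rack below -0.002 m), for 0.2 s.
At the end, for the whole second after the job is handed in: The knobbed tube lies at rest in its groove (axis 43 to 51.5 mm above the bench at neck and tail, within 0.12 rad of the rack's x), its tail 2 to 36 mm in front of the hole face (stop bar: 31); the tin stands at rest on the bench itself, upright within 0.12 rad (x of tube_tail in the frame of rack between -0.036 and -0.002 m and angle between the x axis of knob_tube and the x axis of rack, either way round below 0.12 rad and z of knob_tube in the frame of rack between 0.043 and 0.0515 m and z of tube_tail in the frame of rack between 0.043 and 0.0515 m and linear speed of each of knob_tube, tin below 0.02 m/s and height (world z) of tin below 0.008 m and angle between tin's own z axis and vertical below 0.12 rad); the robot touches nothing.
It fails at once if the tin is tipped by more than 0.6 rad (angle between tin's own z axis and vertical above 0.6 rad).
It fails at once if a plain tube is shifted by more than 20 mm (distance of any of plain_tube_a, plain_tube_b from where it was at the start of the episode above 0.02 m).
It fails at once if the brass cap or the roll of tape is shifted by more than 30 mm (distance of any of pipe_cap, tape_roll from where it was at the start of the episode above 0.03 m).
It also fails if it takes over 53 s, if anything falls off the work surface, if the arm or the gripper's body presses on something with over 40 N, if the wrist force passes 120 N, or if a joint passes its speed limit or range.

## Working session

There is one attempt and no reset: what is moved stays moved. The work goes in short steps, Python scripts to look and compute and a tool call to move; the robot and the scene stay as the last step left them, time stands still between calls to the robot, and variables do not carry over. Pictures are saved under pics/ and viewed, at most 10 in all, crops included, and the job is handed in when it is done.

Besides the shell and the picture viewer there is one more tool, called after "Call:" as name(argument=value, ...) on one line, values as JSON. carry_out: Moves the arm, as the interface text tells. Its arguments: {"type":"object","properties":{"rows":{"type":"array","items":{"type":"array"}}},"required":["rows"]}

```bash
mkdir -p pics; cat > h.py <<'E'
import numpy as np, cv2
from station import robot
def grab(n,save=None):
    im=robot.get_image(n)
    if save: cv2.imwrite(f'pics/{save}.png',im['pixels'][:,:,::-1])
    return im
def ray(im,r,c):
    K=np.array(im['intrinsics']);d=np.array([(c-K[0,2])/K[0,0],(r-K[1,2])/K[1,1]]);u=d.copy()
    for _ in range(20): u=d/(1+im['k1']*(u@u))
    return np.array([u[0],u[1],1.])
def cloud(im):
    K=np.array(im['intrinsics']);c,r=np.meshgrid(np.arange(640),np.arange(480))
    d=np.stack([(c-K[0,2])/K[0,0],(r-K[1,2])/K[1,1]],-1);u=d.copy()
    for _ in range(20): u=d/(1+im['k1']*(u**2).sum(-1,keepdims=True))
    z=im['range_z'][...,None];P=np.concatenate([u*z,z],-1);T=np.array(im['cam_to_world'])
    W=P@T[:3,:3].T+T[:3,3];W[im['range_z']==0]=np.nan;return W
def onplane(im,rc,z):
    T=np.array(im['cam_to_world']);d=T[:3,:3]@ray(im,*rc);o=T[:3,3];return o+d*(z-o[2])/d[2]
E
python3 - <<'E'
from h import *
for n in('scene','side'):
    im=grab(n,n+'0');W=cloud(im);print(n,np.round(im['cam_to_world'],2)[:3,3])
    for q in('rack','tin','knob_tube','plain_tube_a','pipe_cap','tape_roll'):
        for d in robot.spot_in(q,n):
            r,c=map(int,d['at']);print(q,round(d['p'],2),(r,c),np.round(W[r,c]))
    for q,z in(('shelf_stop',52),('free_spot',0),('tin',36),('knob_tube',48)):
        for d in robot.mark_of(q,n): print('M',q,round(d['p'],2),np.round(d['at']),np.round(onplane(im,d['at'],z)))
print(robot.sense())
E
```

```text
scene [1084.47 -266.19  600.66]
rack 0.79 (298, 293) [671. -81.  82.]
rack 0.7 (301, 234) [ 611. -156.   60.]
tin 0.96 (259, 141) [ 441. -263.   65.]
tin 0.8 (210, 236) [388. -62.  56.]
tin 0.79 (229, 195) [ 417. -155.   68.]
tin 0.58 (267, 214) [ 563. -165.   99.]
knob_tube 0.26 (258, 339) [617.  36.  64.]
plain_tube_a 0.43 (280, 298) [626. -49.  64.]
plain_tube_a 0.42 (257, 341) [618.  39.  66.]
plain_tube_a 0.31 (266, 213) [ 562. -166.  101.]
pipe_cap 0.64 (245, 312) [550.  20.  49.]
pipe_cap 0.62 (300, 295) [677. -81.  83.]
tape_roll 0.8 (375, 152) [ 653. -310.   26.]
M shelf_stop 0.79 [239. 249.] [477. -73.  52.]
M free_spot 0.42 [285. 299.] [584. -28.   0.]
M tin 0.89 [283. 218.] [ 538. -160.   36.]
M tin 0.89 [225. 241.] [413. -65.  36.]
M tin 0.76 [246. 199.] [ 430. -157.   36.]
M tin 0.72 [276. 144.] [ 454. -268.   36.]
M tin 0.51 [312. 300.] [666. -67.  36.]
M knob_tube 0.76 [315. 246.] [ 638. -148.   48.]
M knob_tube 0.49 [361. 151.] [ 646. -304.   48.]
side [381.76 719.13 511.17]
rack 0.55 (235, 289) [620.  -4.  38.]
tin 0.95 (211, 427) [ 387. -119.   65.]
tin 0.88 (188, 
[... 660 characters left out ...]
.   48.]
{'clock': 1.1, 'joints': array([-1.29433642e+00,  2.90721933e-01, -1.53387234e-01,  1.12671822e+00,
        4.40579241e-06,  1.43149178e+00]), 'dq': array([-0.00045897, -0.00025145, -0.00083241,  0.0002741 , -0.00127763,
        0.00010062]), 'joint_torque': array([-3.13634282e-04, -5.37034500e+01,  3.31645203e+01,  1.74113149e-03,
       -3.45021535e-04, -7.56538640e-06]), 'tool_pos': array([ 212.04348176, -480.26869916,  202.89847434]), 'tcp_rot': array([-3.14156251e+00, -8.67543990e-06,  4.15764452e-01]), 'force': array([ 0.14331069, -0.46841806,  0.57320403]), 'wrist_torque': array([-0.01632685, -0.00411312,  0.01879151]), 'grasp_force': 0.0, 'gripper_width': 0.9999571569193476}
```

View pics/scene0.png

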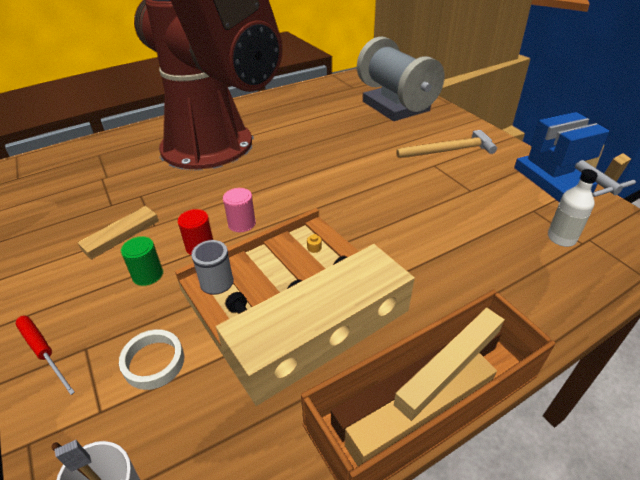

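View pics/side0.png

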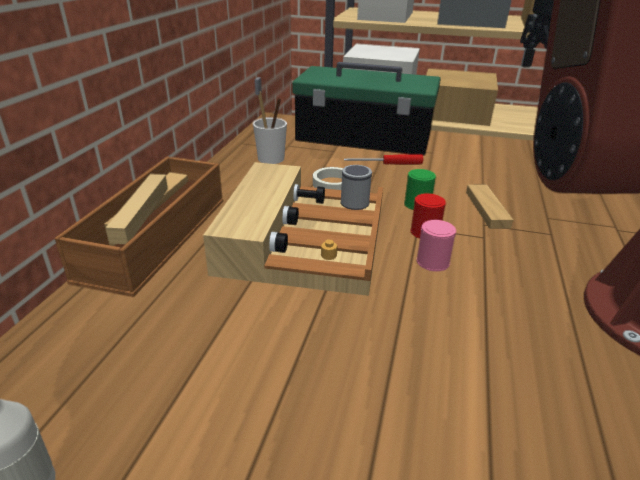

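The scene view shows the steel tin at (265,213) on the shelf, with the black knob at (300,237) behind it in the -y groove. The brass cap is at (243,314). The green, red and pink tins stand outside the shelf. The side view agrees: tin at (188,355), knob at (193,312). Next I'll fit the rack and tin.

```bash
cat >> h.py <<'E'
def rackfit(W):
    m=(abs(W[...,2]-82)<3)&(W[...,0]>550)&(W[...,0]<800)&(W[...,1]>-260)&(W[...,1]<200)
    n,l,s,_=cv2.connectedComponentsWithStats(m.astype('uint8'));k=1+s[1:,4].argmax()
    p=W[l==k];return cv2.minAreaRect(p[:,:2].astype('float32')),p
E
python3 - <<'E'
from h import *
from scipy.optimize import least_squares
for n in('scene','side'):
    im=grab(n);W=cloud(im);b,p=rackfit(W);print(n,b,np.round(cv2.boxPoints(b)),len(p),np.median(p[:,2]))
    q=W[(abs(W[...,0]-535)<45)&(abs(W[...,1]+158)<45)&(W[...,2]>50)&(W[...,2]<104)]
    f=least_squares(lambda v:np.hypot(*(q[:,:2]-v).T)-29,[540,-160],loss='soft_l1').x
    print('tin',f,len(q));t=W[(np.hypot(W[...,0]-f[0],W[...,1]-f[1])<25)&(W[...,2]>90)];print('top',np.percentile(t[:,2],[10,50,90]))
    q=W[(abs(W[...,0]-605)<40)&(abs(W[...,1]+150)<50)&(W[...,2]>40)&(im['pixels'].max(-1)<45)]
    q=q[np.hypot(*(q[:,:2]-f).T)>33]
    print('dark',len(q),np.percentile(q,[2,25,50,75,98],axis=0).round(1).tolist())
E
```

```text
scene ((696.9112548828125, -48.36726379394531), (102.65521240234375, 300.3074645996094), 5.050614833831787) [[ 633.   97.]
 [ 659. -202.]
 [ 761. -193.]
 [ 735.  106.]] 10346 82.44633566764696
tin [ 533.35234534 -161.55911373] 826
top [108.29041235 109.45221361 110.55621951]
dark 309 [[600.0, -168.0, 43.5], [608.1, -160.1, 53.8], [611.0, -154.3, 56.7], [615.7, -148.2, 61.9], [630.1, -138.9, 65.6]]
side ((694.7130126953125, -49.94926452636719), (101.41161346435547, 304.7357177734375), 5.119766712188721) [[ 631.   97.]
 [ 658. -206.]
 [ 759. -197.]
 [ 732.  106.]] 4331 83.09854125634632
tin [ 532.06184394 -162.45238925] 714
top [108.94184797 109.97569294 110.81943262]
dark 165 [[594.1, -153.9, 42.4], [599.0, -144.9, 49.1], [606.7, -142.5, 52.2], [625.5, -138.9, 55.9], [643.0, -135.2, 65.5]]
```

Call:
carry_out(rows=[[[0, 0, 0.0545], [0, 0, 0], 1], [[0, 0, 0.0545], [0, 0, 0], 1], [[0, 0, 0.0545], [0, 0, 0], 1], [[0, 0, 0], [0.966, -0.802, 0], 1], [[0, 0, 0], [0.966, -0.802, 0], 1], [[0, 0, 0], [0.966, -0.802, 0], 1], [[0, 0, 0], [0.966, -0.802, 0], 1], [[0, 0, 0], [0.966, -0.802, 0], 1], [[0, 0, 0], [0.966, -0.802, 0], 1], [[0, 0, 0], [0.966, -0.802, 0], 1], [[0, 0, 0], [0.966, -0.802, 0], 1], [[0, 0, 0], [0.966, -0.802, 0], 1], [[0, 0, 0], [0.966, -0.802, 0], 1], [[0, 0, 0], [0.966, -0.802, 0], 1], [[0, 0, 0], [0.966, -0.802, 0], 1], [[0, 0, 0], [0, 0, 0], 1], [[0, 0, 0], [0, 0, 0], 1]])

```text
clock: 3.32
tool_pos: [532.5, -162.0, 202.8]
tcp_rot: [3.142, 0.001, 0.089]
force: [0.4, -0.3, -0.2]
gripper_width: 0.996
grasp_force: 0.0
```

```bash
python3 - <<'E'
from h import *
from scipy.optimize import least_squares
im=grab('wrist','w1');W=cloud(im);s=robot.sense();print(s['clock'],s['tool_pos'],s['tcp_rot'])
t=W[(abs(W[...,0]-533)<45)&(abs(W[...,1]+162)<45)&(W[...,2]>103)&(W[...,2]<116)]
print(len(t),cv2.minEnclosingCircle(t[:,:2].astype('float32')),np.median(t[:,2]))
b,p=rackfit(W);print(b,len(p))
E
```

```text
3.375 [ 532.35462073 -162.28991671  202.89117327] [3.14147467e+00 3.39193062e-04 8.84586189e-02]
4277 ((533.6852416992188, -162.1917266845703), 29.18495750427246) 109.0521826599525
((669.46484375, -52.76359558105469), (48.20298767089844, 299.0536804199219), 5.088632583618164) 25391
```

View pics/w1.png

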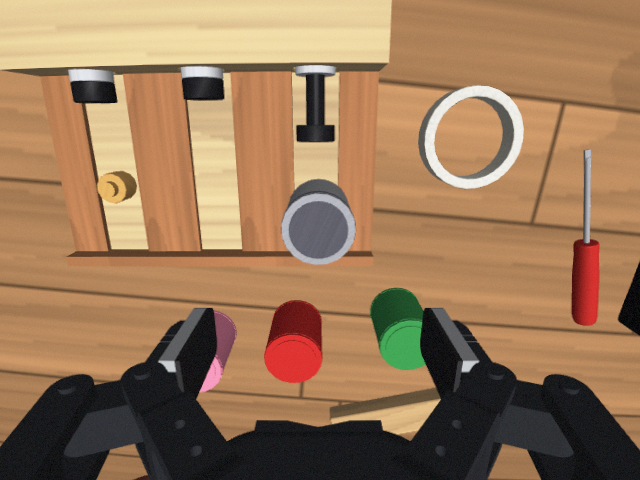

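The wrist view shows the tin top at (228,318), centred ahead of the open fingers. The knob is at (133,315) with its neck free above it. I'll descend and grip.

Call:
carry_out(rows=[[[0, 0, 0], [0.04, 0, 0.767], 1], [[0, 0, 0], [0, 0, 0.767], 1], [[0, 0, 0], [0, 0, 0.767], 1], [[0, 0, 0], [0, 0, 0.767], 1], [[0, 0, 0], [0, 0, 0.767], 1], [[0, 0, 0], [0, 0, 0.767], 1], [[0, 0, 0], [0, 0, 0], 1], [[0, 0, 0], [0, 0, 0], -1], [[0, 0, 0], [0, 0, 0], -1], [[0, 0, 0], [0, 0, 0], -1], [[0, 0, 0], [0, 0, 0], -1], [[0, 0, 0], [0, 0, 0], -1], [[0, 0, 0], [0, 0, 0], -1]])

```text
clock: 5.0
tool_pos: [534.9, -162.2, 66.5]
tcp_rot: [3.14, -0.002, 0.089]
force: [-2.4, 0.5, 5.9]
gripper_width: 0.646
grasp_force: 62.3
```

Call:
carry_out(rows=[[[0, 0, 0], [0, 0, -0.4], -1], [[0, 0, 0], [0, 0, -0.8], -1], [[0, 0, 0], [0, 0, -0.8], -1], [[0, 0, 0], [0.074, -0.77, 0], -1], [[0, 0, 0], [0.074, -0.77, 0], -1], [[0, 0, 0], [0.074, -0.77, 0], -1], [[0, 0, 0], [0.074, -0.77, 0], -1], [[0, 0, 0], [0.074, -0.77, 0], -1], [[0, 0, 0], [0.074, -0.77, 0], -1], [[0, 0, 0], [0.074, -0.77, 0], -1], [[0, 0, 0], [0.074, -0.77, 0], -1], [[0, 0, 0], [0.074, -0.77, 0], -1], [[0, 0, 0], [0.074, -0.77, 0], -1], [[0, 0, 0], [0.074, -0.77, 0], -1], [[0, 0, 0], [0.074, -0.77, 0], -1], [[0, 0, 0], [0.074, -0.77, 0], -1], [[0, 0, 0], [0.074, -0.77, 0], -1], [[0, 0, 0], [0, 0, 0], -1], [[0, 0, 0], [0, 0, 0], -1]])

```text
clock: 7.38
tool_pos: [538.1, 143.2, 125.0]
tcp_rot: [-3.125, 0.0, 0.119]
force: [-0.3, -0.1, -2.7]
gripper_width: 0.649
grasp_force: 64.3
```

```bash
python3 - <<'E'
from h import *
im=grab('side','s2');W=cloud(im);s=robot.sense();p=s['tool_pos'];print(s['clock'],p,s['tcp_rot'],s['gripper_width'])
q=W[(np.hypot(W[...,0]-p[0],W[...,1]-p[1])<34)&(W[...,2]>20)&(W[...,2]<155)&(np.ptp(im['pixels'].astype(int),axis=-1)<40)]
print(len(q),np.percentile(q[:,2],[0,1,3,50,99]))
E
```

```text
7.425 [538.14332262 143.13292718 124.99545909] [-3.12465602e+00  3.30325694e-04  1.19058236e-01] 0.6436542524649491
1420 [ 95.93166274  97.55218226  98.84804297 126.7446014  154.6488962 ]
```

View pics/s2.png

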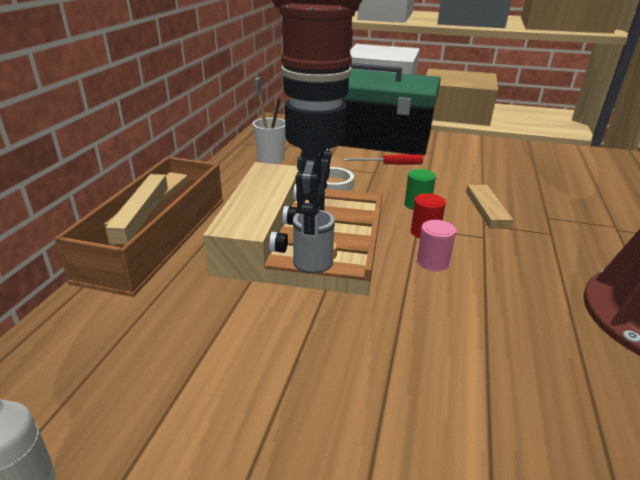

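The tin is held upright at (240,314), but y fell 20 mm short and the tool turned slightly. I'll check the joints.

```bash
python3 - <<'E'
from h import *
s=robot.sense();print(s['joints'],s['wrist_torque'],s['joint_torque'])
E
```

```text
[ 0.11784744  0.40367997 -0.2011135   0.96635369  0.01693622  3.14038168] [-0.02203514 -0.00036025 -0.05113152] [ 2.80084535e-01 -6.07735777e+01  3.21654725e+01  6.16534729e-03
  1.05354495e-01 -5.73429090e-03]
```

Call:
carry_out(rows=[[[0, 0, 0], [0, 0, 0], -1]])

```text
clock: 7.55
tool_pos: [538.1, 143.3, 125.0]
tcp_rot: [-3.125, 0.0, 0.119]
force: [-0.5, 0.8, -2.1]
gripper_width: 0.648
grasp_force: 64.3
```

Joint 6 is at its limit, so the tool yaw must increase.

Call:
carry_out(rows=[[[0, 0, -0.05], [0, 0, 0], -1], [[0, 0, -0.05], [0, 0, 0], -1], [[0, 0, -0.05], [0, 0, 0], -1], [[0, 0, -0.05], [0, 0, 0], -1], [[0, 0, 0], [0, 0, 0], -1], [[0, 0, 0], [0, 0, 0], -1]])

```text
clock: 8.3
tool_pos: [538.1, 143.6, 125.0]
tcp_rot: [-3.126, -0.007, 0.517]
force: [-0.5, 0.1, -2.8]
gripper_width: 0.647
grasp_force: 64.2
```

Call:
carry_out(rows=[[[-0.008, -0.0035, 0], [0.267, -0.584, 0], -1], [[0, 0, 0], [0, 0, 0], -1], [[0, 0, 0], [0, 0, 0.6], -1], [[0, 0, 0], [0, 0, 0.75], -1], [[0, 0, 0], [0, 0, 0.75], -1], [[0, 0, 0], [0, 0, 0.6], -1], [[0, 0, 0], [0, 0, 0.2], -1], [[0, 0, 0], [0, 0, 0.1], -1], [[0, 0, 0], [0, 0, 0], -1], [[0, 0, 0], [0, 0, 0], -1]])

```text
clock: 9.55
tool_pos: [536.8, 163.0, 36.0]
tcp_rot: [3.141, -0.001, 0.52]
force: [0.1, 0.3, -2.2]
gripper_width: 0.645
grasp_force: 64.4
```

Call:
carry_out(rows=[[[0, 0, 0], [0, 0, 0.06], -1], [[0, 0, 0], [0, 0, 0.06], -1], [[0, 0, 0], [0, 0, 0.04], -1], [[0, 0, 0], [0, 0, 0], -1]])

```text
clock: 10.05
tool_pos: [536.4, 163.0, 30.7]
tcp_rot: [3.142, 0.0, 0.52]
force: [-0.4, -0.4, 0.3]
gripper_width: 0.65
grasp_force: 64.5
```

Call:
carry_out(rows=[[[0, 0, 0], [0, 0, 0.01], -1], [[0, 0, 0], [0, 0, 0], 0.7], [[0, 0, 0], [0, 0, 0], 1], [[0, 0, 0], [0, 0, 0], 1], [[0, 0, 0], [0, 0, 0], 1], [[0, 0, 0], [0, 0, 0], 1], [[0, 0, 0], [0, 0, -0.3], 1], [[0, 0, 0], [0, 0, -0.8], 1], [[0, 0, 0], [0, 0, -0.9], 1], [[0, 0, 0], [0, 0, -0.9], 1], [[0, 0, 0], [0, 0, -0.9], 1], [[0, 0, 0], [0, 0, -0.9], 1], [[0, 0, 0], [0, 0, 0], 1]])

```text
clock: 11.68
tool_pos: [537.9, 163.3, 173.9]
tcp_rot: [3.14, -0.004, 0.52]
force: [-0.7, 0.0, -0.8]
gripper_width: 0.997
grasp_force: 0.0
```

```bash
python3 - <<'E'
from h import *
im=grab('side');W=cloud(im);s=robot.sense();print(s['clock'],s['tool_pos'],s['tcp_rot'],s['gripper_width'])
q=W[(np.hypot(W[...,0]-537,W[...,1]-163)<40)&(W[...,2]>5)&(W[...,2]<100)]
print(len(q),q.min(0),q.max(0)); t=q[q[:,2]>70]; print(len(t),np.linalg.lstsq(np.c_[t[:,:2]-t[:,:2].mean(0),np.ones(len(t))],t[:,2],rcond=None)[0])
im=grab('scene');W=cloud(im);d=(im['pixels'].max(-1)<45)
o=np.array([646,-53.4]);c,n=np.cos(.0887),np.sin(.0887);P=(W[...,:2]-o)@np.array([[c,-n],[n,c]])
m=d&(abs(P[...,1]+95)<22)&(P[...,0]<-2)&(P[...,0]>-90)&(W[...,2]>40)&(W[...,2]<75);print(m.sum(),np.percentile(P[m],[1,5,50,95,99],axis=0).round(1).tolist())
E
```

```text
11.725 [537.02983477 163.09293041 172.32174041] [ 3.14078927e+00 -1.60315889e-03  5.19866533e-01] 0.999228601005313
2114 [504.57438454 133.53109927   5.02568701] [562.55247255 194.00203237  77.28423453]
805 [ 4.20412514e-03 -1.48925555e-02  7.35226348e+01]
310 [[-55.1, -111.9], [-52.9, -109.6], [-43.7, -97.8], [-27.0, -83.5], [-24.3, -80.8]]
```

Call:
carry_out(rows=[[[0, 0, 0], [-0.373, 0.807, 0], 1], [[0, 0, 0], [-0.373, 0.807, 0], 1], [[0, 0, 0], [-0.373, 0.807, 0], 1], [[0, 0, 0], [-0.373, 0.807, 0], 1], [[0, 0, 0], [-0.373, 0.807, 0], 1], [[0, 0, 0], [-0.373, 0.807, 0], 1], [[0, 0, 0], [-0.373, 0.807, 0], 1], [[0, 0, 0], [-0.373, 0.807, 0], 1], [[0, 0, 0], [-0.373, 0.807, 0], 1], [[0, 0, 0], [-0.373, 0.807, 0], 1], [[0, 0, 0], [-0.373, 0.807, 0], 1], [[0, 0, 0], [-0.373, 0.807, 0], 1], [[0, 0, 0.072], [0, 0, 0], 1], [[0, 0, 0.072], [0, 0, 0], 1], [[0, 0, 0.072], [0, 0, 0], 1], [[0, 0, 0], [0, 0, 0], 1], [[0, 0, 0], [0, 0, 0], 1]])

```text
clock: 13.9
tool_pos: [563.8, -155.7, 170.8]
tcp_rot: [-3.141, 0.001, 0.091]
force: [0.6, 0.0, 0.5]
gripper_width: 1.002
grasp_force: 0.0
```

```bash
python3 - <<'E'
from h import *
im=grab('wrist','w3');W=cloud(im);s=robot.sense();print(s['clock'],s['tool_pos'],s['tcp_rot'])
o=np.array([646,-53.4]);c,n=np.cos(.0887),np.sin(.0887);P=(W[...,:2]-o)@np.array([[c,-n],[n,c]])
f=lambda m:print(m.sum(),np.percentile(P[m],[1,5,50,95,99],axis=0).round(1).tolist())
d=(im['pixels'].max(-1)<60)&(abs(P[...,1]+95)<25)&(P[...,0]>-100)
f(d&(W[...,2]>40)&(W[...,2]<80));f(d&(W[...,2]>58)&(W[...,2]<80))
q=np.isfinite(W[...,2])&(abs(P[...,1]+95)<20)&(W[...,2]>45)&(W[...,2]<57.5)&(P[...,0]>-40)&(P[...,0]<-15);f(q)
f((abs(W[...,2]-82)<3)&(abs(P[...,1]+95)<20)&(P[...,0]<30))
E
```

```text
13.95 [ 563.92534319 -155.72396117  170.93031034] [-3.14148797e+00  9.67519204e-04  9.04604999e-02]
1680 [[-57.2, -110.7], [-55.9, -107.9], [-41.1, -94.7], [-8.4, -83.7], [-5.3, -80.3]]
647 [[-57.5, -109.5], [-56.8, -108.0], [-50.4, -95.5], [-44.0, -83.7], [-43.9, -82.4]]
645 [[-39.8, -103.3], [-38.8, -102.5], [-27.6, -95.4], [-16.5, -88.5], [-15.7, -88.3]]
2847 [[0.4, -114.6], [1.7, -113.0], [15.6, -95.1], [28.6, -77.0], [29.8, -75.5]]
```

View pics/w3.png

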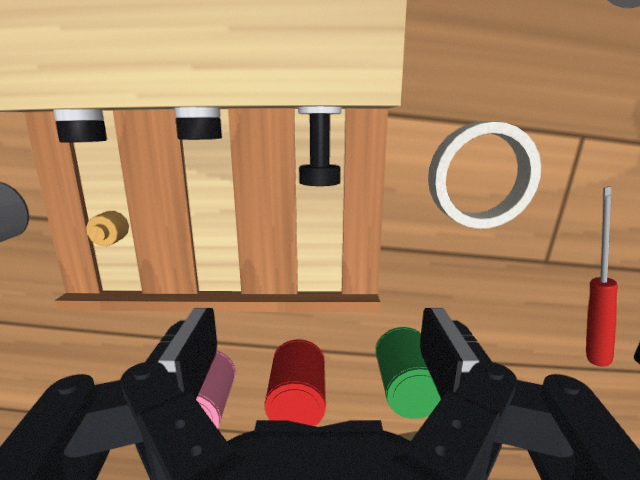

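The wrist view shows the knob at (174,320) and its neck at (110–165,320). The groove in front is clear and the brass cap at (228,107) is untouched. I'll go to the neck.

Call:
carry_out(rows=[[[0, 0, 0], [0.72, 0.02, 0], 1], [[0, 0, 0], [0.72, 0, 0], 1], [[0, 0, 0], [0.72, 0, 0], 1], [[0, 0, 0], [0, 0, 0.8], 1], [[0, 0, 0], [0, 0, 0.8], 1], [[0, 0, 0], [0, 0, 0.8], 1], [[0, 0, 0], [0, 0, 0.8], 1], [[0, 0, 0], [0, 0, 0.7], 1], [[0, 0, 0], [0, 0, 0.4], 1], [[0, 0, 0], [0, 0, 0], 1], [[0, 0, 0], [0, 0, 0], 1]])

```text
clock: 15.32
tool_pos: [629.3, -151.0, 43.2]
tcp_rot: [3.141, -0.001, 0.088]
force: [0.5, -0.4, -0.6]
gripper_width: 1.001
grasp_force: 0.0
```

Call:
carry_out(rows=[[[0, 0, 0], [0, 0, 0.12], 1], [[0, 0, 0], [0, 0, 0], -1], [[0, 0, 0], [0, 0, 0], -1], [[0, 0, 0], [0, 0, 0], -1], [[0, 0, 0], [0, 0, 0], -1], [[0, 0, 0], [0, 0, 0], -1], [[0, 0, 0], [0, 0, 0], -1], [[0, 0, 0], [0, 0, 0], -1]])

```text
clock: 16.32
tool_pos: [628.7, -150.8, 38.7]
tcp_rot: [3.141, 0.0, 0.088]
force: [-0.3, 0.9, 0.0]
gripper_width: -0.001
grasp_force: 0.0
```

The fingers shut fully without holding the neck, so I'll look.

```bash
python3 - <<'E'
from h import *
a=grab('side')['pixels'];b=grab('wrist')['pixels']
A=cv2.resize(a[140:290,240:400],None,fx=3,fy=3,interpolation=2);B=b[100:480,160:480]
c=np.zeros((450,800,3),'uint8');c[:450,:480]=A;c[:380,480:800]=B;cv2.imwrite('pics/c4.png',c[:,:,::-1]);s=robot.sense();print(s['tool_pos'],s['gripper_width'],s['force'],s['grasp_force'])
E
```

```text
[ 628.73649129 -150.81600997   38.71830577] 0.004290739247155684 [ 0.10896042  0.13063398 -0.25422718] 0.0
```

View pics/c4.png

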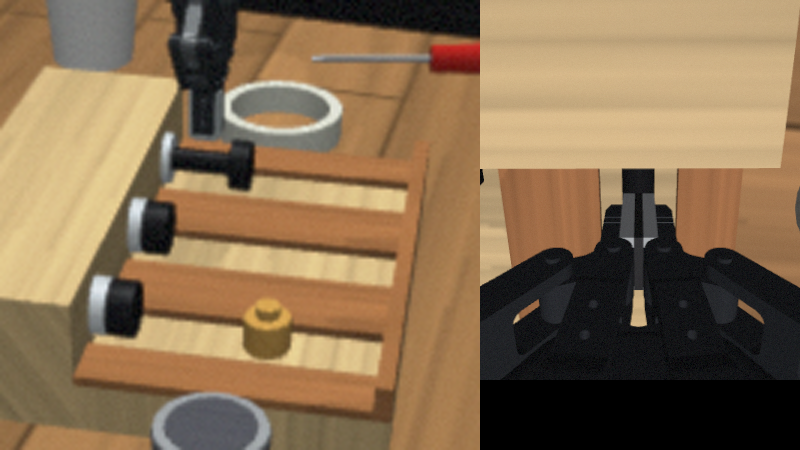

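```bash
python3 - <<'E'
from h import *
for n in('side','scene'):
    im=grab(n);W=cloud(im)
    m=(np.hypot(W[...,0]-629,W[...,1]+151)<35)&(W[...,2]>30)&(W[...,2]<140)&(im['pixels'].max(-1)<140)
    q=W[m];print(n,len(q))
    for z in range(35,140,6):
        t=q[(q[:,2]>=z)&(q[:,2]<z+6)]
        if len(t)>2: print(z,len(t),t[:,:2].min(0).round(),t[:,:2].max(0).round())
s=robot.sense();print(s['joints'])
E
```

```text
side 663
35 18 [ 595. -153.] [ 653. -127.]
41 48 [ 595. -163.] [ 652. -128.]
47 81 [ 594. -161.] [ 652. -129.]
53 109 [ 595. -163.] [ 652. -124.]
59 47 [ 594. -171.] [ 658. -125.]
65 39 [ 596. -172.] [ 657. -128.]
71 30 [ 615. -167.] [ 655. -130.]
77 47 [ 616. -172.] [ 657. -129.]
83 29 [ 615. -157.] [ 636. -137.]
89 33 [ 615. -157.] [ 636. -135.]
95 34 [ 615. -156.] [ 636. -135.]
101 27 [ 615. -157.] [ 636. -135.]
107 9 [ 614. -163.] [ 627. -131.]
113 29 [ 613. -174.] [ 636. -117.]
119 35 [ 612. -183.] [ 631. -116.]
125 11 [ 612. -139.] [ 628. -119.]
131 18 [ 609. -166.] [ 620. -134.]
137 13 [ 610. -161.] [ 619. -133.]
scene 1065
35 8 [ 604. -164.] [ 612. -132.]
41 15 [ 611. -168.] [ 614. -160.]
47 43 [ 601. -170.] [ 631. -144.]
53 55 [ 601. -169.] [ 634. -145.]
59 23 [ 600. -167.] [ 613. -160.]
65 7 [ 633. -157.] [ 640. -146.]
71 30 [ 634. -161.] [ 641. -139.]
77 51 [ 624. -165.] [ 641. -137.]
83 52 [ 626. -165.] [ 641. -137.]
89 55 [ 624. -165.] [ 642. -137.]
95 51 [ 625. -165.] [ 641. -137.]
101 37 [ 628. -164.] [ 641. -143.]
107 50 [ 629. -177.] [ 645. -129.]
113 133 [ 617. -182.] [ 645. -118.]
119 204 [ 618. -183.] [ 645. -118.]
125 106 [ 618. -183.] [ 645. -117.]
131 95 [ 618. -185.] [ 648. -117.]
137 47 [ 620. -186.] [ 648. -116.]
[-3.48234832e-01  6.41595189e-01 -3.81633491e-02  8.91228117e-01
 -3.62898729e-04  2.70557724e+00]
```

Call:
carry_out(rows=[[[0, 0, 0], [0, 0, -0.7], -1], [[0, 0, 0], [0, 0, -0.8], -1], [[0, 0, 0], [0, 0, -0.8], -1], [[0, 0, 0], [0, 0, 0], -1], [[0, 0, 0], [0, 0, 0], -1]])

```text
clock: 17.15
tool_pos: [628.3, -150.7, 106.9]
tcp_rot: [-3.141, 0.001, 0.088]
force: [0.2, -0.7, -0.7]
gripper_width: -0.001
grasp_force: 0.0
```

```bash
python3 - <<'E'
from h import *
s=robot.sense();p=s['tool_pos'];print(p,s['gripper_width'])
for n in('side','scene','wrist'):
    im=grab(n);W=cloud(im)
    q=W[(np.hypot(W[...,0]-p[0],W[...,1]-p[1])<22)&(W[...,2]>86)&(W[...,2]<200)]
    h,e=np.histogram(q[:,2]-p[2],np.arange(-10,70,4));print(n,list(zip(e.astype(int),h)))
    t=q[q[:,2]<p[2]+50]
    if len(t): print(t.min(0)-p,t.max(0)-p)
E
```

```text
[ 628.33096639 -150.68491479  106.9476016 ] -0.001045274563426685
side [(np.int64(-10), np.int64(0)), (np.int64(-6), np.int64(0)), (np.int64(-2), np.int64(0)), (np.int64(2), np.int64(0)), (np.int64(6), np.int64(0)), (np.int64(10), np.int64(0)), (np.int64(14), np.int64(0)), (np.int64(18), np.int64(0)), (np.int64(22), np.int64(0)), (np.int64(26), np.int64(1)), (np.int64(30), np.int64(21)), (np.int64(34), np.int64(15)), (np.int64(38), np.int64(22)), (np.int64(42), np.int64(24)), (np.int64(46), np.int64(24)), (np.int64(50), np.int64(24)), (np.int64(54), np.int64(27)), (np.int64(58), np.int64(27)), (np.int64(62), np.int64(25))]
[-13.57733802  -1.27395783  29.70911257] [ 7.65690922 16.0840147  49.94011458]
scene [(np.int64(-10), np.int64(0)), (np.int64(-6), np.int64(0)), (np.int64(-2), np.int64(0)), (np.int64(2), np.int64(0)), (np.int64(6), np.int64(0)), (np.int64(10), np.int64(0)), (np.int64(14), np.int64(0)), (np.int64(18), np.int64(0)), (np.int64(22), np.int64(0)), (np.int64(26), np.int64(2)), (np.int64(30), np.int64(14)), (np.int64(34), np.int64(27)), (np.int64(38), np.int64(43)), (np.
[... 207 characters left out ...]
66344728] [13.34440945 14.50149132 49.97437217]
wrist [(np.int64(-10), np.int64(0)), (np.int64(-6), np.int64(0)), (np.int64(-2), np.int64(0)), (np.int64(2), np.int64(0)), (np.int64(6), np.int64(0)), (np.int64(10), np.int64(0)), (np.int64(14), np.int64(0)), (np.int64(18), np.int64(0)), (np.int64(22), np.int64(0)), (np.int64(26), np.int64(0)), (np.int64(30), np.int64(59)), (np.int64(34), np.int64(229)), (np.int64(38), np.int64(307)), (np.int64(42), np.int64(335)), (np.int64(46), np.int64(371)), (np.int64(50), np.int64(356)), (np.int64(54), np.int64(435)), (np.int64(58), np.int64(351)), (np.int64(62), np.int64(566))]
[  3.99850462 -13.42296148  31.31159061] [11.1894382  13.78752842 49.98513354]
```

The real fingertips sit 30 mm behind the reported TCP, so the descent has to go 30 mm deeper. I'll open and go down again.

Call:
carry_out(rows=[[[0, 0, 0], [-0.07, 0, 0], 1], [[0, 0, 0], [0, 0, 0], 1], [[0, 0, 0], [0, 0, 0], 1], [[0, 0, 0], [0, 0, 0], 1], [[0, 0, 0], [0, 0, 0], 1], [[0, 0, 0], [0, 0, 0.7], 1], [[0, 0, 0], [0, 0, 0.7], 1], [[0, 0, 0], [0, 0, 0.7], 1], [[0, 0, 0], [0, 0, 0.7], 1], [[0, 0, 0], [0, 0, 0.3], 1], [[0, 0, 0], [0, 0, 0.1], 1], [[0, 0, 0], [0, 0, 0], 1], [[0, 0, 0], [0, 0, 0], 1]])

```text
clock: 18.92
tool_pos: [627.2, -151.2, 12.5]
tcp_rot: [3.141, -0.001, 0.088]
force: [0.3, -0.4, 0.5]
gripper_width: 0.998
grasp_force: 0.0
```

Call:
carry_out(rows=[[[0, 0, 0], [0, 0, 0.06], 1], [[0, 0, 0], [0, 0, 0], -1], [[0, 0, 0], [0, 0, 0], -1], [[0, 0, 0], [0, 0, 0], -1], [[0, 0, 0], [0, 0, 0], -1], [[0, 0, 0], [0, 0, 0], -1], [[0, 0, 0], [0, 0, 0], -1]])

```text
clock: 19.8
tool_pos: [626.6, -151.0, 10.0]
tcp_rot: [3.141, 0.0, 0.088]
force: [-0.5, 0.6, 1.9]
gripper_width: 0.163
grasp_force: 58.5
```

Call:
carry_out(rows=[[[0, 0, 0], [-0.2, 0, 0], -1], [[0, 0, 0], [-0.38, 0, 0], -1], [[0, 0, 0], [-0.38, 0, 0], -1], [[0, 0, 0], [-0.38, 0, 0], -1], [[0, 0, 0], [-0.38, 0, 0], -1], [[0, 0, 0], [-0.38, 0, 0], -1], [[0, 0, 0], [-0.38, 0, 0], -1], [[0, 0, 0], [-0.38, 0, 0], -1], [[0, 0, 0], [-0.2, 0, 0], -1], [[0, 0, 0], [0, 0, 0], -1], [[0, 0, 0], [0, 0, 0], -1]])

```text
clock: 21.18
tool_pos: [535.6, -159.1, 10.0]
tcp_rot: [3.141, -0.0, 0.088]
force: [0.3, 0.3, -1.2]
gripper_width: 0.161
grasp_force: 58.5
```

```bash
python3 - <<'E'
from h import *
im=grab('side');a=im['pixels'];W=cloud(im);s=robot.sense();print(s['clock'],s['tool_pos'],s['tcp_rot'],s['gripper_width'],s['force'],s['grasp_force'])
cv2.imwrite('pics/c5.png',cv2.resize(a[140:290,240:400],None,fx=4,fy=4,interpolation=2)[:,:,::-1])
E
```

```text
21.225 [ 535.58952744 -159.13667822    9.97364899] [ 3.14119441e+00 -2.23953777e-05  8.78865131e-02] 0.1588618039622149 [ 1.16234835 -0.223243   -1.61644733] 58.496219515800476
```

View pics/c5.png

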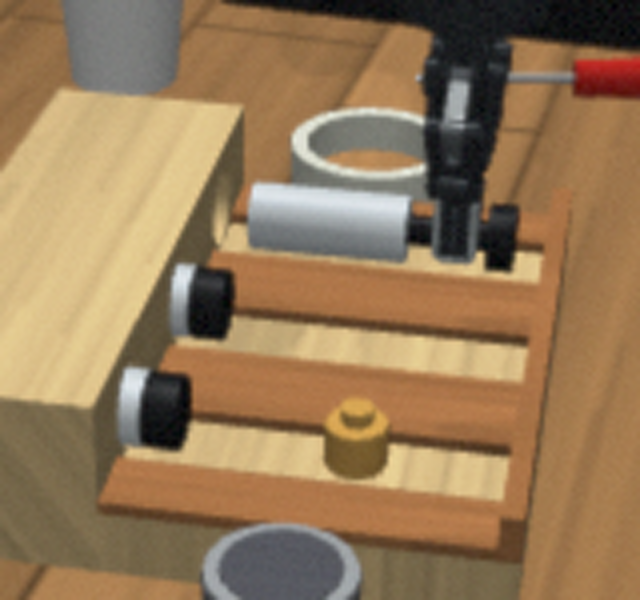

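The crop shows the tube clear of the hole, with its tail at (215,250), and lying in the groove with the knob at (237,500) short of the bar. I'll release and lift.

Call:
carry_out(rows=[[[0, 0, 0], [0, 0, 0], -0.3], [[0, 0, 0], [0, 0, 0], 0.5], [[0, 0, 0], [0, 0, 0], 1], [[0, 0, 0], [0, 0, 0], 1], [[0, 0, 0], [0, 0, 0], 1], [[0, 0, 0], [0, 0, 0], 1], [[0, 0, 0], [0, 0, -0.4], 1], [[0, 0, 0], [0, 0, -0.8], 1], [[0, 0, 0], [0, 0, -0.8], 1], [[0, 0, 0], [0, 0, -0.8], 1], [[0, 0, 0], [0, 0, -0.8], 1], [[0, 0, 0], [0, 0, -0.8], 1], [[0, 0, 0], [0, 0, 0], 1], [[0, 0, 0], [0, 0, 0], 1]])

```text
clock: 22.98
tool_pos: [535.0, -158.9, 141.8]
tcp_rot: [3.141, 0.001, 0.088]
force: [0.2, -0.2, -0.0]
gripper_width: 0.997
grasp_force: 0.0
```

```bash
python3 - <<'E'
from h import *
o=np.array([646,-53.4]);c,n=np.cos(.0887),np.sin(.0887)
im=grab('wrist','w6');grab('scene','sc6');print(robot.sense()['clock'])
W=cloud(im);P=(W[...,:2]-o)@np.array([[c,-n],[n,c]])
g=(abs(P[...,1]+95)<20)&(P[...,0]<-3)&(P[...,0]>-164)&(W[...,2]>42)&(W[...,2]<75)
print(np.percentile(P[g],[1,5,50,95,99],axis=0).round(1).tolist())
for x in range(-155,-5,15):
    t=g&(abs(P[...,0]-x)<4)
    if t.sum()>5: print(x,t.sum(),W[t][:,2].max().round(1),np.median(P[t][:,1]).round(1))
E
```

```text
23.075
[[-148.0, -112.0], [-142.1, -110.3], [-67.1, -96.1], [-20.5, -81.5], [-16.7, -79.7]]
-140 443 66.2 -95.5
-125 210 57.1 -96.2
-110 215 56.9 -96.2
-95 302 65.3 -95.8
-80 525 66.0 -96.2
-65 538 65.5 -95.5
-50 598 65.7 -95.8
-35 581 65.4 -95.5
-20 629 65.9 -95.5
```

View pics/w6.png

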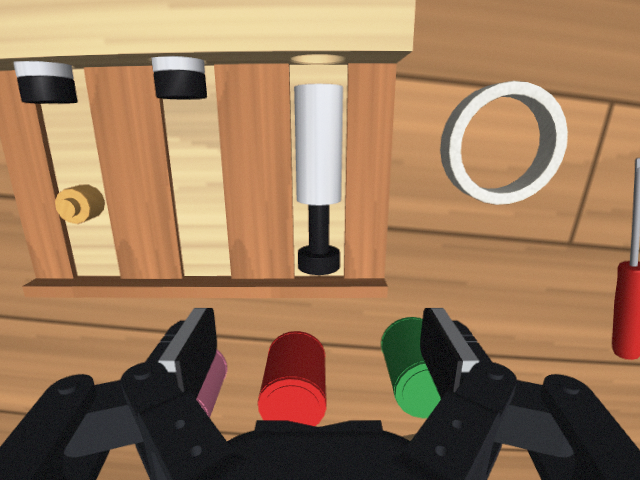

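The tube lies straight in its groove from (85,318) to (262,318), with its tail about 16 mm out of the hole. The brass cap and tape roll are in place, and the gripper is clear.

```bash
python3 -c "
from station import robot
print(robot.job_done())"
```

```text
the job is handed in; nothing more can be done
None
```

I handed the job in at about 23 s: the tin stands upright on the bench at the free spot, and the knobbed tube lies in its groove with its tail about 16 mm out of the hole. The other tubes, the brass cap and the tape roll look untouched in the pictures; the station returned no verdict.

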